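Free the lamp bench's indexing turntable

ROBOT

A 6-joint arm with a two-finger parallel gripper is mounted at the origin on the work surface. World frame = base frame: x ahead of the robot, y to its left, z up, the work surface at z = 0. Lengths are in m, angles in rad, forces in N, time in s.
With the tool pointing down it reaches from about 0.375 to 0.9 m from the base axis. Payload 3.1 kg.
Tool frame: the origin (TCP) lies at the very end of the fingers, on their centre line; the grasp point (between the pads) lies 19 mm behind it; z points along the fingers, y is the direction in which the jaws open and shut (so a half turn about z gives the same grasp; the last joint's range is limited). The gripper opens to 85 mm and grips with 20 to 120 N. Pads are 22 mm wide; open, the fingers measure 114 mm over their backs; the gripper's body (76 mm by 85 mm) begins 54 mm behind the grasp point. The pads swing forward as they close: fully open they stand 13 mm farther back than shut.
Start: joints at [1.155, 0.527, 1.433, -0, 1.181, -0.178], TCP at [0.147, 0.607, 0.231] pointing down, gripper open.
Joint ranges: [-3.08, 3.08], [-0.75, 2.2], [0.22, 2.44], [-1.43, 4.57], [0, 2.65], [-2.85, 2.85]. Speed limits (rad/s): [2.79, 2.79, 3.14, 3.14, 3.14, 3.14].

INTERFACE

Orientations are given as a unit quaternion [x, y, z, w].
In Python, from station import manip gives the robot as it stands.
- The arm moves only by the tool send_rows, never from a script. Its argument "motion" is a list of rows, each an object with "gripper": the finger opening in mm, from 0 to 85.4; "travel": the shift along the tool's x, y, z in mm, a list of three; "rotation": the turn, a rotation vector about the tool's x, y, z in degrees, a list of three. In form: [{"gripper": gripper, "travel": [x, y, z], "rotation": [ax, ay, az]}, ...]. A call has 1 to 12 rows; each row shifts and turns the commanded pose from where the row before left it, along the tool's axes as they then stand; what a row does not reach is not made up. A row lasts 1/12 s, in which the tool goes at most 41.7 mm and 7.16 degrees, less where a joint would pass 70% of its speed; a pose out of reach is approached as far as the arm can. A call is refused whole if a number of a shift passes 41.7 or a number of a turn 7.16, either way. A call with a gripper value outside its range is refused whole. The fingers move at their own pace and stop on an object; "newtons" is the grip in N (left out, the last holds). Time passes only in rows, so rows that do not move let the fingers close. It gives the time, the measured TCP pose, the force and the opening at its end, in the units of the state.
- manip.sense(): the state, without advancing time (a new reading comes with each control period).
- manip.snapshot(name): name is "side" or "top"; returns the picture (384x512x3 uint8, red, green, blue); there is no depth.
- manip.calibration(name): a dict with "fx", "fy", "cx", "cy" (pixels), "cam_to_world" (4x4, takes a point from camera to world coordinates). Camera axes: x right, y down, z forward; pixel columns grow to the right and rows downward; lengths in m; the calibration is good to about 2 mm. A picture is of the moment at which its call begins. calibration takes no time and is no camera call.
- manip.sign_off(): hands the job in, once; it reports no verdict.
The state is a dict: "t": time; "q": joint angles; "qd": joint speeds; "tau": joint torques, N m; "tcp_pos": TCP position; "tool_rot": TCP orientation; "force": force on the tool from outside, world axes, zero at the start; "ft_torque": the same for the moment, N m; "finger_gap": opening from 0.0 (shut) to 1.0 (fully open).
Only numpy, scipy, OpenCV 4.12 (cv2) and the standard library are available. Lean on these libraries where they do the work, as an engineer would, in place of code of your own. Each camera call takes 0.05 s, during which the arm holds its last target. There are 200 camera calls.

TASK

Free the turntable that carries the brass lamp bowl: first turn the air valve's handle from its (nearly) closed start to half open (45 degrees, its red end at the yellow mark) while the index plunger stays down in its hole, then pull the red plunger knob straight up as far as it goes. Finish while still holding the knob up there with the gripper, with the valve still at half open. Leave the loose lamp parts and tools where they are.

Things in the scene. Friction and masses are not known exactly. Their poses are not given: they have to be found in the camera images.
- valve: Air valve, fixed, at the robot's left or right: blue base plate 150 (its x) by 120 by 10 mm, brass valve body, pipe along x, and a white round dial 96 mm across, top 60 mm above the bench. Dial marks: red (closed) at its +y, yellow (half open) 135 degrees from +x, green (open) at its -x. Origin: on the bench below the handle's axis; z up.
- valve_grip (a point): Point on the vertical turning axis in the middle of the valve's black handle, 86 mm above the bench. The handle is an upright flat bar 66 mm long, 10 mm thick, 28 mm high (68 to 96 mm above the bench), centred on the axis, with one red end. The frame turns with it: y along the bar to the red end, x across its thickness, z up.
- valve_handle (a joint): Valve angle in rad: 0 closed (bar across the pipe, red end at the red mark), 0.785 half open (yellow mark), 1.571 open (green mark, bar along the pipe). Grows counter-clockwise seen from above; starts between 0 and 0.3. Turns with about 0.12 N m of friction and stays where it is left.
- fixture: Indexing turntable, fixed: green base plate 230 by 200 mm, round aluminium table 180 mm across, its top 45 mm above the bench, a brass lamp bowl clamped in its middle (top at 92 mm). Origin: on the bench under the round table's middle; z up. A bracket at its -x side holds the plunger 68 mm from the middle. On the other side of the robot from the valve. All but the knob is below 102 mm.
- plunger_knob (a point): Centre of the plunger's red round knob, 28 mm across and 24 mm tall, axis vertical; its centre is 130 mm above the bench when the plunger is down, and rises with it. Below the knob is a 10 mm steel rod, 18 mm of it showing between the knob and the top of the 22 mm wide steel barrel (at 100 mm) when down.
- plunger (a joint): How far the plunger is pulled up, in m: 0 down in its seat hole, 0.024 at its upper stop. The pin leaves the hole at 0.010. A spring pulls it back down with about 5 N at the bottom and 10 N at the top; it snaps back when let go.
- sconce: Loose finished brass two-armed wall lamp lying on its back on the bench, about 200 by 240 mm, 85 mm high, two white candle sleeves. Origin under its back plate. Leave alone.
- mallet: Loose mallet with a wooden handle and black head, lying on the bench at the left. Leave alone.
- screwdriver: Loose green-handled screwdriver lying on the bench near the robot. Leave alone.
- wrench: Loose steel wrench lying on the bench near the robot, to its right. Leave alone.
- jar: Loose amber glass jar with a brass cap, 64 mm across, 75 mm high, standing at the right. Leave alone.
- drip_pan: Loose brass drip pan, 90 mm across, 18 mm high, at the left. Leave alone.
- sleeve: Loose white candle sleeve, tube 27 mm across and 85 mm tall, standing on a far corner of the valve's blue plate (top at 95 mm), 65 to 80 mm from the handle's axis. Leave alone.
- finial: Loose brass finial, 26 mm across and 34 mm tall, standing on the round table far from the plunger (top at 79 mm). Leave alone.
Things that resemble listed ones, but are neither listed nor needed, are in the scene too. Leave any pink or turquoise look-alike of the valve alone.

How it is judged:
By the outcome, as a careful person would: the job done as asked, in the order asked, and still so for the second after the job is handed in, while the arm keeps its last pose, push and grip.
It also fails if it takes over 50 s, if anything falls off the work surface, if the arm or the gripper's body presses on something with over 40 N, if the wrist force passes 120 N, or if a joint passes its speed limit or range.

## Working session

There is one attempt and no reset: what is moved stays moved. The work goes in short steps, Python scripts to look and compute and a tool call to move; the robot and the scene stay as the last step left them, time stands still between calls to the robot, and variables do not carry over. Pictures are saved under pics/ and viewed, about 8 in all and at most 12, crops included, and the job is handed in when it is done.

Besides the shell and the picture viewer there is one more tool, called after "Emit:" as name(argument=value, ...) on one line, values as JSON. send_rows: Moves the arm, as the interface text tells. Its arguments: {"type":"object","properties":{"motion":{"type":"array","items":{"type":"object","properties":{"gripper":{"type":"number"},"travel":{"type":"array","items":{"type":"number"}},"rotation":{"type":"array","items":{"type":"number"}}}}},"newtons":{"type":"number"}},"required":["motion"]}

```bash
mkdir -p pics; python3 - <<'E'
from station import manip
import cv2,numpy as np
for n in("side","top"):
    im=manip.snapshot(n); cv2.imwrite(f"pics/{n}0.png",im[:,:,::-1])
    c=manip.calibration(n); print(n,c["fx"],c["cx"],c["cy"],np.round(c["cam_to_world"],3).tolist())
s=manip.sense();print(s["t"],s["tcp_pos"],s["tool_rot"],s["finger_gap"],s["q"])
E
```

```text
side 405.72661931586777 258.55912698381064 190.13319579339466 [[0.999, -0.02, 0.033, 0.371], [-0.038, -0.673, 0.739, -1.004], [0.007, -0.739, -0.673, 1.022], [0.0, 0.0, 0.0, 1.0]]
top 392.1589267906775 253.62801057938802 186.71465969380898 [[-0.01, -0.99, 0.142, 0.251], [-1.0, 0.009, -0.007, -0.025], [0.006, -0.142, -0.99, 1.329], [0.0, 0.0, 0.0, 1.0]]
0.1 [0.14692108 0.60680776 0.23040576] [ 1.18621605e-01  9.92939015e-01 -9.68815380e-04 -2.97411788e-04] 0.9981828311820098 [ 1.15450841e+00  5.28406911e-01  1.43378994e+00  1.02178152e-06
  1.18142267e+00 -1.78485042e-01]
```

View pics/top0.png

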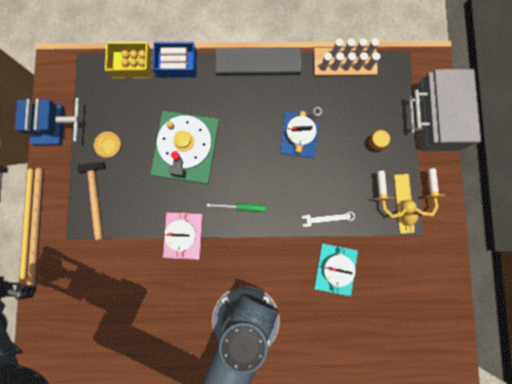

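View pics/side0.png

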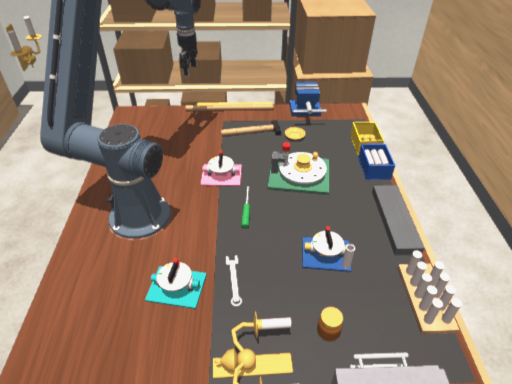

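Valve candidates in the top view are blue plate (301,128), pink (181,236) and turquoise (337,270). The blue plate fits: it has the sleeve on its corner and sits opposite the fixture. The knob is red, at top (176,156) and side (286,148). I'll confirm with one enlarged crop sheet and measure.

```bash
cat > h.py <<'E'
import numpy as np,cv2
from station import manip
def ray(n,uv):
    c=manip.calibration(n);T=np.array(c["cam_to_world"])
    d=T[:3,:3]@np.array([(uv[0]-c["cx"])/c["fx"],(uv[1]-c["cy"])/c["fy"],1]);return T[:3,3],d/np.linalg.norm(d)
def plane(n,uv,z):
    o,d=ray(n,uv);return o+d*(z-o[2])/d[2]
def tri(a,b):
    o1,d1=ray("top",a);o2,d2=ray("side",b)
    s=np.linalg.lstsq(np.c_[d1,-d2],o2-o1,rcond=None)[0];p,q=o1+s[0]*d1,o2+s[1]*d2
    return (p+q)/2,np.linalg.norm(p-q)
def blobs(im,box,lo,hi,mn=4):
    x0,y0,x1,y1=box;h=cv2.cvtColor(im,cv2.COLOR_RGB2HSV_FULL)[y0:y1,x0:x1]
    m=cv2.inRange(h,np.array(lo),np.array(hi))
    if lo[0]==0:m|=cv2.inRange(h,np.array([243,lo[1],lo[2]]),np.array([255,hi[1],hi[2]]))
    n,l,s,c=cv2.connectedComponentsWithStats(m)
    return [(c[i]+[x0,y0],int(s[i,4])) for i in range(1,n) if s[i,4]>=mn]
E
python3 - <<'E'
from h import *
t=cv2.imread("pics/top0.png");s=cv2.imread("pics/side0.png")
T,S=t[:,:,::-1].copy(),s[:,:,::-1].copy()
z=lambda i,x,y,w=65,h=50:cv2.resize(i[y:y+h,x:x+w],(390,300),interpolation=cv2.INTER_CUBIC)
cv2.imwrite("pics/c1.png",np.vstack([np.hstack([z(t,270,103),z(t,145,133)]),np.hstack([z(s,295,222),z(s,262,135)])]))
R=((0,150,90),(12,255,255))
tb=blobs(T,(270,103,335,160),*R);sb=blobs(S,(295,222,360,272),*R)
tk=blobs(T,(145,133,210,183),*R);sk=blobs(S,(262,135,327,185),*R)
for n,b in zip(("tv","sv","tk","sk"),(tb,sb,tk,sk)):print(n,[(np.round(c,1).tolist(),a) for c,a in b])
print("knob tri",tri(max(tk,key=lambda b:b[1])[0],max(sk,key=lambda b:b[1])[0]))
for c,a in tb:print("red@96",plane("top",c,.096))
for c,a in tk:print("knob@142",plane("top",c,.140))
# white dial ellipse
h=cv2.cvtColor(T,cv2.COLOR_RGB2HSV_FULL)[103:160,275:330]
m=cv2.inRange(h,np.array([0,0,170]),np.array([255,60,255]))
cs=max(cv2.findContours(m,0,1)[0],key=cv2.contourArea);e=cv2.fitEllipse(cv2.convexHull(cs));print(e)
print("dial",plane("top",np.array(e[0])+[275,103],.06))
h=cv2.cvtColor(T,cv2.COLOR_RGB2HSV_FULL)
for nm,lo,hi,zz,b in(("blue",(140,120,50),(170,255,255),.01,(270,100,335,165)),("green",(85,90,40),(125,255,255),.01,(145,100,225,190))):
    x0,y0,x1,y1=b;m=cv2.inRange(h[y0:y1,x0:x1],np.array(lo),np.array(hi))
    pts=cv2.findNonZero(m);r=cv2.minAreaRect(pts);bx=cv2.boxPoints(r)+[x0,y0]
    P=np.array([plane("top",p,zz) for p in bx]);print(nm,np.round(P[:,:2],3).tolist(),"c",P.mean(0),"sides",[np.linalg.norm(P[i]-P[i-1]) for i in(1,2)],[np.degrees(np.arctan2(*(P[i]-P[i-1])[1::-1])) for i in (1,2)])
E
```

```text
tv [([294.6, 128.1], 11)]
sv [([327.4, 228.3], 14)]
tk [([175.1, 155.2], 44)]
sk [([286.0, 146.1], 57)]
knob tri (array([0.52434163, 0.21022616, 0.133182  ]), np.float64(0.0011894498067524248))
red@96 [ 0.61894247 -0.16853298  0.096     ]
knob@142 [0.52217873 0.20883114 0.14      ]
((26.05132293701172, 27.084505081176758), (29.453861236572266, 29.887012481689453), 175.05160522460938)
dial [ 0.62262889 -0.19399018  0.06      ]
blue [[0.557, -0.125], [0.705, -0.145], [0.689, -0.264], [0.541, -0.242]] c [ 0.62286416 -0.19403442  0.01      ] sides [np.float64(0.1493302020723039), np.float64(0.11942977494788987)] [np.float64(-7.799475431847522), np.float64(-97.57762322803168)]
green [[0.486, 0.317], [0.714, 0.286], [0.678, 0.087], [0.452, 0.123]] c [0.58237079 0.20330025 0.01      ] sides [np.float64(0.22928475257691663), np.float64(0.20185870046902085)] [np.float64(-7.794144509502914), np.float64(-100.25064854946375)]
```

View pics/c1.png

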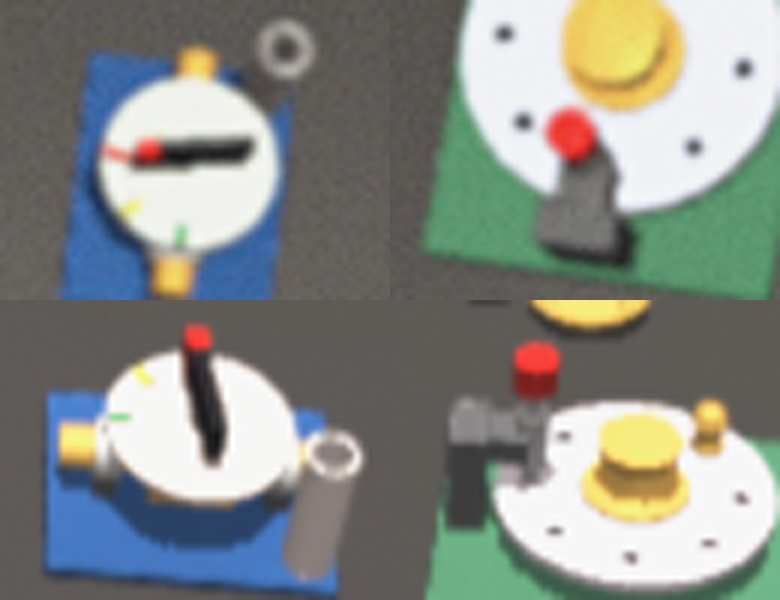

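The crops confirm the blue valve: red end near the red mark, yellow mark to its lower left, green mark at -x, and the sleeve on the far -y corner, so its yaw is about -7.6°. The knob shows at top (175,155) and triangulates to z 0.133, which matches. Now moving above the valve.

Emit:
send_rows(motion=[{"gripper": 50,"travel": [-27,-27.8,0],"rotation": [0,0,0]},{"gripper": 50,"travel": [-27,-27.8,0],"rotation": [0,0,0]},{"gripper": 50,"travel": [-27,-27.8,0],"rotation": [0,0,0]},{"gripper": 50,"travel": [-27,-27.8,0],"rotation": [0,0,0]},{"gripper": 50,"travel": [-27,-27.8,0],"rotation": [0,0,0]},{"gripper": 50,"travel": [-27,-27.8,0],"rotation": [0,0,0]},{"gripper": 50,"travel": [-27,-27.8,0],"rotation": [0,0,0]},{"gripper": 50,"travel": [-27,-27.8,0],"rotation": [0,0,0]},{"gripper": 50,"travel": [-27,-27.8,0],"rotation": [0,0,0]},{"gripper": 50,"travel": [-27,-27.8,0],"rotation": [0,0,0]},{"gripper": 50,"travel": [-27,-27.8,0],"rotation": [0,0,0]},{"gripper": 50,"travel": [-27,-27.8,0],"rotation": [0,0,0]}])

```text
t: 1.1
tcp_pos: [0.3838, 0.2051, 0.2312]
tool_rot: [0.119, 0.993, -0.0, -0.0]
force: [0.6, 0.1, 0.7]
finger_gap: 0.585
```

Emit:
send_rows(motion=[{"gripper": 50,"travel": [-27,-27.8,0],"rotation": [0,0,0]},{"gripper": 50,"travel": [-27,-27.8,0],"rotation": [0,0,0]},{"gripper": 50,"travel": [-27,-27.8,0],"rotation": [0,0,0]},{"gripper": 50,"travel": [-27,-27.8,0],"rotation": [0,0,0]},{"gripper": 50,"travel": [-27,-27.8,0],"rotation": [0,0,0]},{"gripper": 50,"travel": [-27,-27.8,0],"rotation": [0,0,0]},{"gripper": 50,"travel": [-27,-27.8,0],"rotation": [0,0,0]},{"gripper": 50,"travel": [-27,-27.8,0],"rotation": [0,0,0]},{"gripper": 50,"travel": [-27,-27.8,0],"rotation": [0,0,0]},{"gripper": 50,"travel": [-27,-27.8,0],"rotation": [0,0,0]},{"gripper": 50,"travel": [-27,-27.8,0],"rotation": [0,0,0]},{"gripper": 50,"travel": [-27,-27.8,0],"rotation": [0,0,0]}])

```text
t: 2.1
tcp_pos: [0.6201, -0.1953, 0.2307]
tool_rot: [0.119, 0.993, 0.0, -0.001]
force: [0.6, 1.0, -0.1]
finger_gap: 0.585
```

Emit:
send_rows(motion=[{"gripper": 50,"travel": [0,0,0],"rotation": [0,0,7]},{"gripper": 50,"travel": [0,0,0],"rotation": [0,0,7]},{"gripper": 50,"travel": [0,0,0],"rotation": [0,0,7]},{"gripper": 50,"travel": [0,0,0],"rotation": [0,0,7]},{"gripper": 50,"travel": [0,0,0],"rotation": [0,0,7]},{"gripper": 50,"travel": [0,0,0],"rotation": [0,0,7]},{"gripper": 50,"travel": [0,0,0],"rotation": [0,0,7]},{"gripper": 50,"travel": [0,0,0],"rotation": [0,0,7]},{"gripper": 50,"travel": [0,0,0],"rotation": [0,0,7]},{"gripper": 50,"travel": [0,0,0],"rotation": [0,0,7]},{"gripper": 50,"travel": [0,0,0],"rotation": [0,0,0]}])

```text
t: 3.02
tcp_pos: [0.6194, -0.1935, 0.2307]
tool_rot: [0.667, 0.745, -0.0, -0.001]
force: [-0.3, -0.2, -0.5]
finger_gap: 0.584
```

```bash
cat >> h.py <<'E'
def go(p,ang):
    "tool-frame mm to reach p, and tool-z turn (deg) to bring jaw axis to world angle ang"
    from scipy.spatial.transform import Rotation as R
    s=manip.sense();r=R.from_quat(s["tool_rot"]).as_matrix()
    j=np.degrees(np.arctan2(r[1,1],r[0,1]));d=(ang-j+90)%180-90
    print("t",round(s["t"],2),"tcp",np.round(s["tcp_pos"],4),"jaw",round(j,2),"tilt",np.round(r[:,2],3),"shift",np.round(1000*r.T@(np.array(p)-s["tcp_pos"]),1),"turn",round(-d,1),"F",np.round(s["force"],1),"gap",round(s["finger_gap"]*85.4,1),"q6",round(s["q"][5],2))
def bar(im,c=(301,129),r=13):
    "handle direction in deg: black+red pixels over the dial, cast onto the bar's top"
    h=cv2.cvtColor(im,cv2.COLOR_RGB2HSV_FULL);m=((h[...,2]<75)|((h[...,1]>150)&((h[...,0]<12)|(h[...,0]>243)))).astype(np.uint8)
    y,x=np.mgrid[:384,:512];m[np.hypot(x-c[0],y-c[1])>r]=0
    p=cv2.findNonZero(m).reshape(-1,2);P=np.array([plane("top",q,.09)[:2] for q in p])
    v=np.linalg.svd(P-P.mean(0))[2][0];v*=np.sign(v[1]);print("bar",np.degrees(np.arctan2(v[1],v[0])),"mid",P.mean(0),len(p),"len",np.ptp((P-P.mean(0))@v))
E
python3 - <<'E'
from h import *
bar(cv2.imread("pics/top0.png")[:,:,::-1].copy())
go((.6226,-.194,.13),3)
E
```

```text
bar 91.33480959093951 mid [ 0.62048334 -0.19285574] 47 len 0.05582127401829677
t 3.02 tcp [ 0.6194 -0.1935  0.2307] jaw 6.26 tilt [-0.001  0.001 -1.   ] shift [ -0.9   3.2 100.7] turn 3.3 F [-0.3 -0.2 -0.5] gap 49.8 q6 -0.58
```

The bar is at 91° in the world (valve about 9°), so the jaw needs to go to about 1.5°. Descending to TCP z 0.070.

Emit:
send_rows(motion=[{"gripper": 50,"travel": [-1,3,30],"rotation": [0,0,4.7]},{"gripper": 50,"travel": [0,0,30],"rotation": [0,0,0]},{"gripper": 50,"travel": [0,0,30],"rotation": [0,0,0]},{"gripper": 50,"travel": [0,0,25],"rotation": [0,0,0]},{"gripper": 50,"travel": [0,0,15],"rotation": [0,0,0]},{"gripper": 50,"travel": [0,0,10],"rotation": [0,0,0]},{"gripper": 50,"travel": [0,0,10],"rotation": [0,0,0]},{"gripper": 50,"travel": [0,0,10],"rotation": [0,0,0]},{"gripper": 50,"travel": [0,0,0],"rotation": [0,0,0]}])

```text
t: 3.77
tcp_pos: [0.6221, -0.1939, 0.0697]
tool_rot: [0.696, 0.718, -0.0, -0.001]
force: [-0.3, 0.3, -0.5]
finger_gap: 0.584
```

```bash
python3 - <<'E'
from h import *
go((.6226,-.194,.07),1.3)
im=manip.snapshot("side");cv2.imwrite("pics/s1.png",cv2.resize(im[190:280,270:390,::-1],(800,600),interpolation=cv2.INTER_CUBIC))
E
```

```text
t 3.77 tcp [ 0.6221 -0.1939  0.0697] jaw 1.73 tilt [-0.002  0.001 -1.   ] shift [-0.1  0.5 -0.3] turn 0.4 F [-0.3  0.3 -0.5] gap 49.9 q6 -0.5
```

View pics/s1.png

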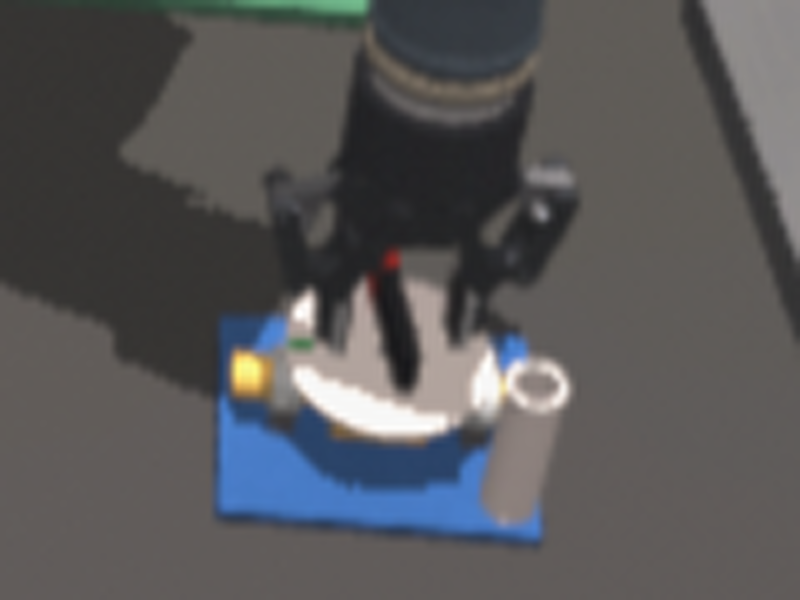

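The bar (crop 395,320) stands between the two fingers (335 and 465), with the sleeve clear. Closing.

Emit:
send_rows(motion=[{"gripper": 25,"travel": [0,0,0],"rotation": [0,0,0]},{"gripper": 15,"travel": [0,0,0],"rotation": [0,0,0]},{"gripper": 5,"travel": [0,0,0],"rotation": [0,0,0]},{"gripper": 0,"travel": [0,0,0],"rotation": [0,0,0]},{"gripper": 0,"travel": [0,0,0],"rotation": [0,0,0]},{"gripper": 0,"travel": [0,0,0],"rotation": [0,0,0]},{"gripper": 0,"travel": [0,0,0],"rotation": [0,0,0]}], newtons=40)

```text
t: 4.4
tcp_pos: [0.6221, -0.1947, 0.0725]
tool_rot: [0.696, 0.718, -0.001, -0.0]
force: [-3.4, -1.3, 5.6]
finger_gap: 0.107
```

```bash
python3 - <<'E'
from h import *
go((.6226,-.194,.07),37.4)
E
```

```text
t 4.4 tcp [ 0.6221 -0.1947  0.0725] jaw 1.73 tilt [-0.001 -0.001 -1.   ] shift [0.6 0.5 2.5] turn -35.7 F [-3.4 -1.3  5.6] gap 9.2 q6 -0.5
```

Emit:
send_rows(motion=[{"gripper": 0,"travel": [0,0,-2],"rotation": [0,0,-2]},{"gripper": 0,"travel": [0,0,0],"rotation": [0,0,-4]},{"gripper": 0,"travel": [0,0,0],"rotation": [0,0,-4]},{"gripper": 0,"travel": [0,0,0],"rotation": [0,0,-4]},{"gripper": 0,"travel": [0,0,0],"rotation": [0,0,-4]},{"gripper": 0,"travel": [0,0,0],"rotation": [0,0,-4]},{"gripper": 0,"travel": [0,0,0],"rotation": [0,0,-4]},{"gripper": 0,"travel": [0,0,0],"rotation": [0,0,-4]},{"gripper": 0,"travel": [0,0,0],"rotation": [0,0,-4]},{"gripper": 0,"travel": [0,0,0],"rotation": [0,0,-1.7]},{"gripper": 0,"travel": [0,0,0],"rotation": [0,0,0]},{"gripper": 0,"travel": [0,0,0],"rotation": [0,0,0]}])

```text
t: 5.4
tcp_pos: [0.6239, -0.194, 0.0726]
tool_rot: [0.444, 0.896, 0.001, 0.001]
force: [4.4, 1.0, -9.2]
finger_gap: 0.106
```

```bash
python3 - <<'E'
from h import *
go((.6226,-.194,.07),37.4)
E
```

```text
t 5.4 tcp [ 0.6239 -0.194   0.0726] jaw 37.32 tilt [ 0.002  0.    -1.   ] shift [ 0.8 -1.1  2.6] turn -0.1 F [ 4.4  1.  -9.2] gap 9.0 q6 -1.13
```

Turned, and the jaw is at 37.3°. Opening (opening upward by 100 mm clears the view) and moving away to check.

Emit:
send_rows(motion=[{"gripper": 15,"travel": [0,0,0],"rotation": [0,0,0]},{"gripper": 40,"travel": [0,0,0],"rotation": [0,0,0]},{"gripper": 50,"travel": [0,0,0],"rotation": [0,0,0]},{"gripper": 50,"travel": [0,0,0],"rotation": [0,0,0]},{"gripper": 50,"travel": [0,0,-15],"rotation": [0,0,0]},{"gripper": 50,"travel": [0,0,-30],"rotation": [0,0,0]},{"gripper": 50,"travel": [0,0,-40],"rotation": [0,0,0]},{"gripper": 50,"travel": [0,0,-40],"rotation": [0,0,0]},{"gripper": 50,"travel": [0,0,-20],"rotation": [0,0,0]},{"gripper": 50,"travel": [0,0,0],"rotation": [0,0,0]}])

```text
t: 6.23
tcp_pos: [0.6261, -0.1961, 0.2257]
tool_rot: [0.443, 0.896, -0.0, 0.007]
force: [0.8, -0.3, 0.3]
finger_gap: 0.585
```

```bash
python3 - <<'E'
from h import *
go((.523,.21,.216),22)
E
```

```text
t 6.23 tcp [ 0.6261 -0.1961  0.2257] jaw 37.37 tilt [ 0.012 -0.006 -1.   ] shift [385.4 164.5   5.9] turn 15.4 F [ 0.8 -0.3  0.3] gap 50.0 q6 -1.13
```

Emit:
send_rows(motion=[{"gripper": 60,"travel": [32,13.7,0],"rotation": [0,0,0]},{"gripper": 60,"travel": [32,13.7,0],"rotation": [0,0,0]},{"gripper": 60,"travel": [32,13.7,0],"rotation": [0,0,0]},{"gripper": 60,"travel": [32,13.7,0],"rotation": [0,0,0]},{"gripper": 60,"travel": [32,13.7,0],"rotation": [0,0,0]},{"gripper": 60,"travel": [32,13.7,0],"rotation": [0,0,0]},{"gripper": 60,"travel": [32,13.7,0],"rotation": [0,0,0]},{"gripper": 60,"travel": [32,13.7,0],"rotation": [0,0,0]},{"gripper": 60,"travel": [32,13.7,0],"rotation": [0,0,0]},{"gripper": 60,"travel": [32,13.7,0],"rotation": [0,0,0]},{"gripper": 60,"travel": [32,13.7,0],"rotation": [0,0,0]},{"gripper": 60,"travel": [32,13.7,0],"rotation": [0,0,0]}])

```text
t: 7.23
tcp_pos: [0.5191, 0.2119, 0.2178]
tool_rot: [0.443, 0.896, -0.001, -0.0]
force: [0.6, -0.3, 0.6]
finger_gap: 0.702
```

```bash
python3 - <<'E'
from h import *
t=manip.snapshot("top");s=manip.snapshot("side")
go((.523,.21,.111),37)
bar(t)
z=lambda i,x,y,w=65,h=50:cv2.resize(i[y:y+h,x:x+w,::-1],(390,300),interpolation=cv2.INTER_CUBIC)
cv2.imwrite("pics/c2.png",np.vstack([np.hstack([z(t,270,103),z(t,145,123)]),np.hstack([z(s,295,222),z(s,262,125)])]))
E
```

```text
t 7.33 tcp [0.5178 0.2147 0.2178] jaw 37.69 tilt [-0.002  0.001 -1.   ] shift [ -7.2   1.4 106.8] turn 0.7 F [-0.4 -0.4  0.2] gap 60.2 q6 -0.47
bar 127.0794300845724 mid [ 0.61994402 -0.19193754] 22 len 0.05677840046941963
```

View pics/c2.png

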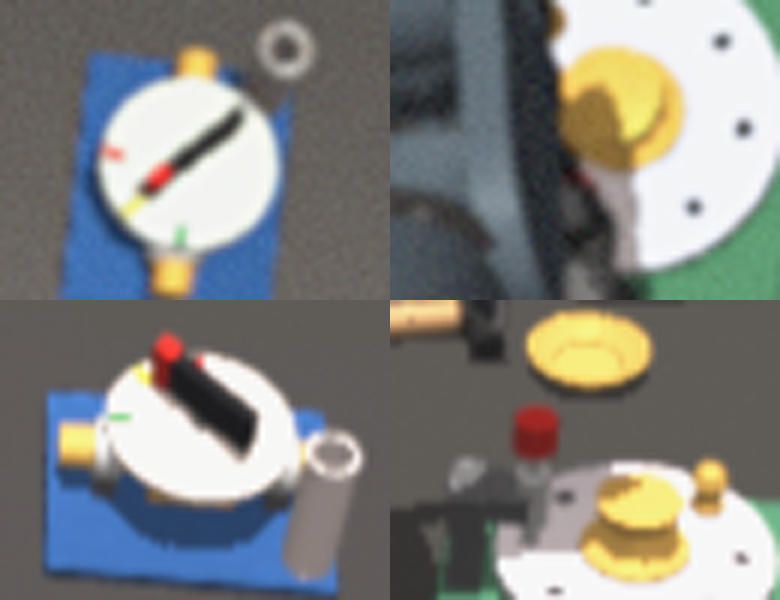

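The valve bar reads 127.1° against a target of about 127.3°, and its red end points at the yellow mark. The knob is still down. Descending over it.

Emit:
send_rows(motion=[{"gripper": 60,"travel": [-7,1.5,0],"rotation": [0,0,0]},{"gripper": 60,"travel": [0,0,25],"rotation": [0,0,0]},{"gripper": 60,"travel": [0,0,25],"rotation": [0,0,0]},{"gripper": 60,"travel": [0,0,15],"rotation": [0,0,0]},{"gripper": 60,"travel": [0,0,10],"rotation": [0,0,0]},{"gripper": 60,"travel": [0,0,10],"rotation": [0,0,0]},{"gripper": 60,"travel": [0,0,10],"rotation": [0,0,0]},{"gripper": 60,"travel": [0,0,9],"rotation": [0,0,0]},{"gripper": 60,"travel": [0,0,0],"rotation": [0,0,0]}])

```text
t: 8.08
tcp_pos: [0.5252, 0.2053, 0.1128]
tool_rot: [0.444, 0.896, -0.001, -0.001]
force: [-0.4, -0.5, 0.1]
finger_gap: 0.703
```

```bash
python3 - <<'E'
from h import *
go((.523,.21,.111),37)
s=manip.snapshot("side");cv2.imwrite("pics/s2.png",cv2.resize(s[90:195,225:365,::-1],(800,600),interpolation=cv2.INTER_CUBIC))
E
```

```text
t 8.08 tcp [0.5252 0.2053 0.1128] jaw 37.34 tilt [-0.003 -0.001 -1.   ] shift [5.  1.1 1.8] turn 0.3 F [-0.4 -0.5  0.1] gap 60.1 q6 -0.48
```

View pics/s2.png

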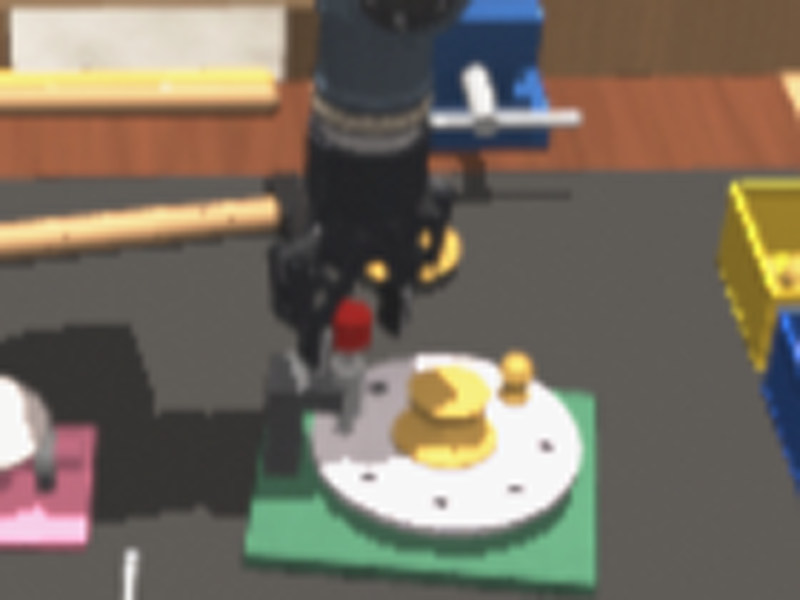

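The fingers stand on either side of the knob at (352,325). Correcting 5 mm along tool x, then gripping.

Emit:
send_rows(motion=[{"gripper": 60,"travel": [5,1,1],"rotation": [0,0,0]},{"gripper": 45,"travel": [0,0,0],"rotation": [0,0,0]},{"gripper": 35,"travel": [0,0,0],"rotation": [0,0,0]},{"gripper": 25,"travel": [0,0,0],"rotation": [0,0,0]},{"gripper": 10,"travel": [0,0,0],"rotation": [0,0,0]},{"gripper": 10,"travel": [0,0,0],"rotation": [0,0,0]},{"gripper": 10,"travel": [0,0,0],"rotation": [0,0,0]},{"gripper": 10,"travel": [0,0,0],"rotation": [0,0,0]}], newtons=70)

```text
t: 8.8
tcp_pos: [0.5248, 0.2116, 0.1143]
tool_rot: [0.443, 0.896, 0.001, 0.001]
force: [0.9, 4.6, 6.2]
finger_gap: 0.302
```

```bash
python3 - <<'E'
from h import *
go((.523,.21,.111),37)
E
```

```text
t 8.8 tcp [0.5248 0.2116 0.1143] jaw 37.37 tilt [ 0.003  0.002 -1.   ] shift [-0.2 -2.4  3.3] turn 0.4 F [0.9 4.6 6.2] gap 25.8 q6 -0.47
```

Emit:
send_rows(motion=[{"gripper": 10,"travel": [0,0,-4],"rotation": [0,0,0]},{"gripper": 10,"travel": [0,0,-4],"rotation": [0,0,0]},{"gripper": 10,"travel": [0,0,-4],"rotation": [0,0,0]},{"gripper": 10,"travel": [0,0,0],"rotation": [0,0,0]},{"gripper": 10,"travel": [0,0,0],"rotation": [0,0,0]}])

```text
t: 9.22
tcp_pos: [0.5247, 0.2116, 0.1245]
tool_rot: [0.443, 0.896, 0.001, 0.001]
force: [5.0, 7.4, -7.1]
finger_gap: 0.305
```

Emit:
send_rows(motion=[{"gripper": 10,"travel": [0,0,-4],"rotation": [0,0,0]},{"gripper": 10,"travel": [0,0,-4],"rotation": [0,0,0]},{"gripper": 10,"travel": [0,0,0],"rotation": [0,0,0]},{"gripper": 10,"travel": [0,0,0],"rotation": [0,0,0]}])

```text
t: 9.55
tcp_pos: [0.5247, 0.2115, 0.1322]
tool_rot: [0.443, 0.896, 0.001, 0.001]
force: [3.8, 6.3, -9.5]
finger_gap: 0.305
```

Emit:
send_rows(motion=[{"gripper": 10,"travel": [0,0,-3],"rotation": [0,0,0]},{"gripper": 10,"travel": [0,0,-1],"rotation": [0,0,0]},{"gripper": 10,"travel": [0,0,0],"rotation": [0,0,0]},{"gripper": 10,"travel": [0,0,0],"rotation": [0,0,0]}])

```text
t: 9.88
tcp_pos: [0.5247, 0.2116, 0.1359]
tool_rot: [0.443, 0.896, 0.001, 0.0]
force: [4.8, 6.3, -9.6]
finger_gap: 0.307
```

Emit:
send_rows(motion=[{"gripper": 10,"travel": [0,0,-2],"rotation": [0,0,0]},{"gripper": 10,"travel": [0,0,0],"rotation": [0,0,0]},{"gripper": 10,"travel": [0,0,0],"rotation": [0,0,0]}])

```text
t: 10.13
tcp_pos: [0.5247, 0.2115, 0.1378]
tool_rot: [0.443, 0.896, 0.001, 0.0]
force: [4.8, 6.7, -10.5]
finger_gap: 0.305
```

Emit:
send_rows(motion=[{"gripper": 10,"travel": [0,0,-1],"rotation": [0,0,0]},{"gripper": 10,"travel": [0,0,0],"rotation": [0,0,0]},{"gripper": 10,"travel": [0,0,0],"rotation": [0,0,0]}])

```text
t: 10.38
tcp_pos: [0.5247, 0.2115, 0.1385]
tool_rot: [0.444, 0.896, 0.001, 0.0]
force: [5.9, 6.5, -11.4]
finger_gap: 0.301
```

Emit:
send_rows(motion=[{"gripper": 10,"travel": [0,0,-1],"rotation": [0,0,0]},{"gripper": 10,"travel": [0,0,0],"rotation": [0,0,0]},{"gripper": 10,"travel": [0,0,0],"rotation": [0,0,0]}])

```text
t: 10.63
tcp_pos: [0.5247, 0.2116, 0.1386]
tool_rot: [0.444, 0.896, 0.001, 0.0]
force: [6.6, 6.0, -17.3]
finger_gap: 0.306
```

The rise stopped 24.3 mm above the grip height and the force jumped to 17 N, so the plunger is on its upper stop. Final check of both joints.

```bash
python3 - <<'E'
from h import *
t=manip.snapshot("top");s=manip.snapshot("side");go((.523,.21,.135),37);bar(t)
R=((0,150,60),(12,255,255))
print(blobs(s,(262,125,327,185),*R))
z=lambda i,x,y,w=65,h=50:cv2.resize(i[y:y+h,x:x+w,::-1],(390,300),interpolation=cv2.INTER_CUBIC)
cv2.imwrite("pics/c3.png",np.vstack([np.hstack([z(t,270,103),z(t,145,123)]),np.hstack([z(s,295,222),z(s,262,125)])]))
E
```

```text
t 10.73 tcp [0.5247 0.2116 0.1386] jaw 37.34 tilt [ 0.001  0.002 -1.   ] shift [-0.2 -2.3  3.6] turn 0.3 F [  7.    7.4 -17.2] gap 25.9 q6 -0.47
bar 127.0794300845724 mid [ 0.61994402 -0.19193754] 22 len 0.05677840046941963
[(array([288.14814815, 140.74074074]), 27)]
```

View pics/c3.png

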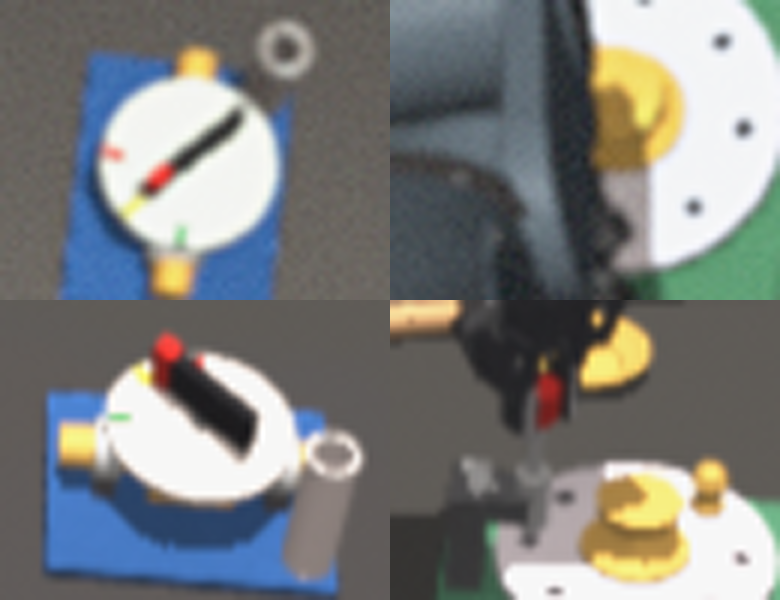

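The knob (crop 548,400) is held raised with a long stretch of rod showing below it. The valve is unchanged at the yellow mark, and the sleeve and finial haven't moved.

```bash
python3 -c "
from station import manip
print(manip.sign_off())"
```

```text
the job is handed in; nothing more can be done
None
```

I turned the valve to half open while the plunger was still down, then pulled the red knob up to its stop. I handed the job in at about 10.7 s, with the gripper still holding the knob there.

- **Valve:** the handle measures 127.1° in the world against a target of about 127.3°. Its red end points at the yellow mark, and it read the same before and after the pull.
- **Plunger:** the knob rose 24.3 mm with the tool, then stopped. The downward force jumped from 11 to 17 N there, which fits the 24 mm upper stop.
- **Grip:** set to 70 N. The opening read 25.9 mm on the 28 mm knob and 9 mm on the 10 mm bar, so the opening reads slightly low, but I saw no slipping.
- **Knob position:** the position worked out from the green plate was about 8 mm off the one from the two camera views. I used the camera one, and the grasp held.
- **Forces:** a side force of about 10 N on the tool remained during the hold. The largest wrist force I read was about 20 N.
- **Loose parts:** the sleeve and finial look unmoved in the last pictures. I didn't check the other loose parts individually, but the arm stayed clear of them.

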